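Take the catch can off the parts dispenser and push the dispenser back to its rail

ROBOT

A 7-joint arm with a two-finger parallel gripper is mounted at the origin on a cart in front of the work surface, level with it; the furniture and walls round the work are solid. World frame = base frame: x ahead of the robot, y to its left, z up, the work surface at z = 0. Lengths are in m, angles in rad, forces in N, time in s.
With the tool pointing down it reaches from about 0.425 to 0.825 m from the base axis. Payload 3.6 kg.
Tool frame: the origin (TCP) lies where the fingers leave the gripper's body, on its centre line; the fingertips stand 73 mm ahead of it and the grasp point (between the pads) lies 54 mm ahead of it; z points along the fingers, y is the line along which they close (so a half turn about z gives the same grasp; the last joint's range is limited). The gripper opens to 85 mm and grips with 20 to 120 N. Pads are 22 mm wide; open, the fingers measure 114 mm over their backs; the gripper's body (76 mm by 85 mm) begins 54 mm behind the grasp point. The pads swing forward as they close: fully open they stand 13 mm farther back than shut.
Start: joints at [1.113, 0.615, -0.013, 1.423, 0.008, 1.103, -0.04], TCP at [0.272, -0.59, 0.304] pointing down, gripper open.
Joint ranges: [-3.12, 3.12], [-0.3, 2.06], [-1.34, 1.32], [0.26, 2.42], [-1.36, 4.5], [0.01, 1.98], [-2.84, 2.84]. Speed limits (rad/s): [2.79, 2.79, 3.14, 3.14, 3.14, 3.14, 3.14].

INTERFACE

Orientations are given as a unit quaternion [x, y, z, w].
In Python, from station import arm, snapshot, camera_info, ticket gives the robot as it stands. Calls block until the motion is done:
- arm.movep(position, orientation): joint-space move of the TCP to a pose.
- arm.line_to(position, velocity=0.15, ori=None): straight line of the TCP; ori=None keeps the orientation; velocity is the mean speed in m/s.
- arm.move_j(angles): joint-space move.
- arm.move_gripper(opening, effort=None): opening from 0.0 (shut) to 1.0 (fully open); effort is the grip in N (None keeps the last); returns when the fingers have stopped.
- arm.pause(seconds).
- arm.ik(position, orientation): joint angles nearest the present ones, or None.
- snapshot(name): name is "scene" or "top"; returns the picture (480x640x3 uint8, blue, green, red); there is no depth.
- camera_info(name): a dict with "fx", "fy", "cx", "cy" (pixels), "R" (3x3) and "t" (3): a world point X has camera coordinates R X + t. Camera axes: x right, y down, z forward; pixel columns grow to the right and rows downward; lengths in m; the calibration is good to about 2 mm. A picture is of the moment at which its call begins. camera_info takes no time and is no camera call.
A pose or a line that the arm cannot do raises arm.MotionError and nothing moves.
- ticket.finish_job(): hands the job in; it is judged then, once.
Readings, each from a call of its own:
- arm.read_time(): time.
- arm.read_joint_positions(): joint angles.
- arm.read_dq(): joint speeds.
- arm.read_effort(): joint torques, N m.
- arm.read_tool_pos(): TCP position.
- arm.read_eef_rot(): TCP orientation.
- arm.read_ft_force(): force on the tool from outside, world axes, zero at the start.
- arm.read_wrist_torque(): the same for the moment, N m.
- arm.read_opening(): opening from 0.0 (shut) to 1.0 (fully open).
- arm.read_finger_force(): force on a finger pad.
Only numpy, scipy, OpenCV 4.12 (cv2) and the standard library are available. Lean on these libraries where they do the work, as an engineer would, in place of code of your own. Each camera call takes 0.05 s, during which the arm holds its last target. There are 200 camera calls.

TASK

Lift the catch can off the parts dispenser by its handle, keeping it upright, and set it down gently, standing on the middle of the square mat. Then creep the empty dispenser straight back, pushing its two front toes in turn, until it stands squarely against the metal rail behind it with both rear corners up to the rail. Don't tip the dispenser, and leave the other things on the table where they are.

Things in the scene. Friction and masses are not known exactly. Their poses are not given: they have to be found in the camera images.
- parts_dispenser: Grey bench dispenser, loose, about 0.75 kg (varies), 160 deep (x) x 130 wide (y) x 246 mm high. Origin: centre of its underside; z up; its front is its -x side (towards the robot, skewed up to 0.35 rad). Base 32 mm high; its front 40 mm is two toes with a 64 mm gap between. A rear column (x 56 to 80 mm, 70 wide) carries the head over the can. Slides when pushed low on a toe (about 3 to 9 N).
- head_front (a point): Middle of the lower front edge of the dispenser's head, at x = -42, y = 0, z = 155 mm of the dispenser. From here the head reaches back to the column, 84 mm wide, 50 mm high. It covers the can and nearly its handle: come to the handle from the front, tool tilted about 40 degrees from vertical; lift the can 8 to 20 mm and draw it out to the front.
- can_seat (a point): Where the can stands: the base's top, at x = 8, y = 0, z = 32 mm of the dispenser, within a shallow locating ring of inner radius 38 mm and 6 mm height, so the can must be lifted more than 6 mm to come out. A small nozzle hangs 9 mm below the head above it.
- left_toe (a point): Centre of the front face of the dispenser's left toe (its +y side), 16 mm above the table; face 33 mm wide, 32 mm high. Pushed here alone, the base turns roughly about a point 70 mm from its middle on the other side, so the toe advances on an arc and also moves outwards; a push that holds the toe back sideways hinders the turn.
- right_toe (a point): Centre of the front face of the dispenser's right toe (-y side), likewise.
- left_rear (a point): Left (+y) end of the dispenser's rear face, at x = +80, y = +65 mm of the dispenser, 16 mm above the table.
- right_rear (a point): Right (-y) end of the dispenser's rear face, at x = +80, y = -65 mm of the dispenser, 16 mm above the table.
- catch_can: Plain round aluminium can, open at the top, empty, about 0.2 kg (varies), radius 34, height 85 mm, standing in the dispenser's ring. Origin: centre of its underside, z up. Its handle is on its own -x side, which looks to the robot (up to 0.65 rad off world -x).
- can_handle (a point): Centre of the can's handle, a black upright bar 9 (x) x 14 (y) x 62 mm (z): at x = -65.5, y = 0, z = 45 mm in the can's frame. 27 mm of free space lie between the bar and the can's wall; two short arms at z = 20 and 70 mm hold it. Grip it across its 14 mm width.
- mat: Thin square mat, grey with a dark border, 120 x 120 mm, 4 mm thick, fixed to the table, to the left or the right of the dispenser. Origin: centre of its underside.
- stop_rail: Aluminium angle rail screwed to the table behind the dispenser, 240 mm long (along its y), 28 mm high. Origin: on the table, below the middle of its front face; its x points away from the robot (square to the face), so the dispenser stands at negative x and its rear corners start about 25 to 85 mm in front of the face.
- motor_module: Bystander: gear motor with black plate, 72x80x61 mm, on the side of the dispenser where the mat is not. Origin: under its middle.
- battery: Bystander: grey battery block, 49x104x26 mm, at the left in front of the parts case. Origin: under its middle.
- mouse: Bystander: black computer mouse, 97x68x38 mm, near the robot. Origin: under its middle.
- pin_tool: Bystander: flat thin tool, 19x100x8 mm, lying near the robot. Origin: under its middle.
- tape_measure: Bystander: black tape measure, 35x73x52 mm, at the back left. Origin: under its middle.
- mug_orange: Bystander: drinking mug with handle, 113x94x103 mm, at the back right. Origin: under its middle.

How it is judged:
On the way, in this order (a step that is already met when the one before it is completed fails the run):
1. the catch can is lifted clear of the dispenser's ring, held by its handle (height (world z) of catch_can above 0.0385 m and contact force between catch_can and the fingers above 0.5 N and distance between the grasp point and can_handle below 0.04 m), for 0.1 s.
2. the can stands upright and released on the mat (horizontal distance between catch_can and mat below 0.035 m and height (world z) of catch_can below 0.009 m and angle between catch_can's own z axis and vertical below 0.1 rad and linear speed of catch_can below 0.02 m/s and contact force between catch_can and the fingers below 0.05 N), for 0.2 s.
3. the dispenser stands squarely against the rail (x of each of left_rear, right_rear in the frame of stop_rail above -0.006 m and y of left_rear in the frame of stop_rail between -0.122 and 0.122 m and y of right_rear in the frame of stop_rail between -0.122 and 0.122 m and angle between parts_dispenser's own z axis and vertical below 0.05 rad and linear speed of parts_dispenser below 0.02 m/s), for 0.2 s.
At the end, for the whole second after the job is handed in: The catch can stands upright (within 0.1 rad) on the mat, its centre within 35 mm of the mat's centre, released and at rest; the dispenser stands upright and at rest with both rear corners within 6 mm of the rail's front face and within the rail's length (all of step 2 and all of step 3); the robot touches nothing.
It fails at once if the can is tipped by more than 0.4 rad (angle between catch_can's own z axis and vertical above 0.4 rad).
It fails at once if the can is dropped (moves faster than 0.45 m/s while not held) (linear speed of catch_can above 0.45 m/s and contact force between catch_can and the fingers below 0.05 N).
It fails at once if the dispenser is tipped by more than 0.2 rad (angle between parts_dispenser's own z axis and vertical above 0.2 rad).
It fails at once if one of the other things is moved by more than 30 mm (distance of any of motor_module, battery, mouse, pin_tool, tape_measure, mug_orange from where it was at the start of the episode above 0.03 m).
It also fails if it takes over 72 s, if anything falls off the work surface, if the arm or the gripper's body presses on something with over 40 N, if the wrist force passes 120 N, or if a joint passes its speed limit or range.

## Working session

There is one attempt and no reset: what is moved stays moved. The work goes in short steps, each a Python script; the robot and the scene stay as the last script left them, time stands still between calls to the robot, and variables do not carry over. Pictures are saved under pics/ and viewed, at most 14 in all, crops included, and the job is handed in when it is done.

```bash
ls; mkdir -p pics; python3 - <<'E'
from station import arm, snapshot, camera_info
import cv2
for n in ("scene","top"):
    cv2.imwrite(f"pics/{n}0.png",snapshot(n)); c=camera_info(n); print(n,c)
E
```

```text
pics
scene {'fx': 523.0327040720784, 'fy': 523.0327040720784, 'cx': 316.86317525654835, 'cy': 234.41698876600285, 'R': array([[-0.67665623, -0.7362606 ,  0.00752892],
       [-0.55668377,  0.50487108, -0.65970324],
       [ 0.48191237, -0.45058353, -0.75148849]]), 't': array([0.37454486, 0.37635443, 0.86725808])}
top {'fx': 524.8651486651515, 'fy': 524.8651486651515, 'cx': 315.1135443662192, 'cy': 241.82911680242034, 'R': array([[-0.16084498, -0.98694046,  0.00879827],
       [-0.87953655,  0.13928492, -0.45498919],
       [ 0.44782178, -0.08092113, -0.89045349]]), 't': array([0.06515914, 0.54865856, 1.03032354])}
```

View pics/scene0.png

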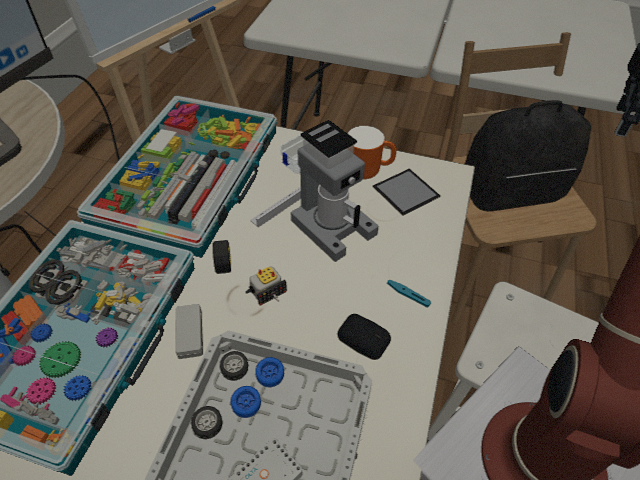

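View pics/top0.png

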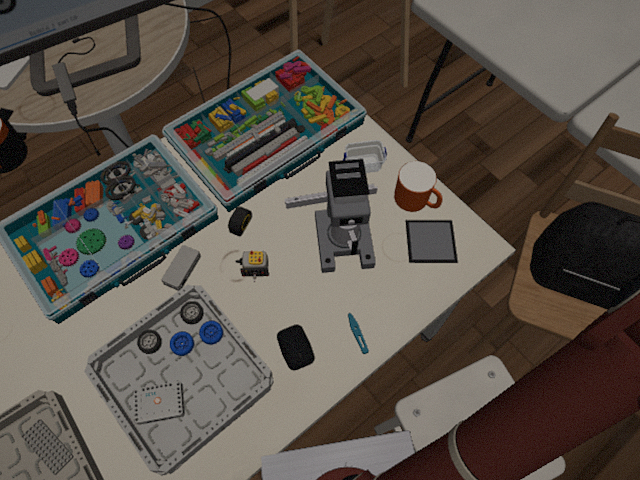

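The scene view shows the dispenser at about (335,195), the can's black handle at (357,215), and the mat at (406,191). In the top view they are at about (345,215), hidden, and (431,241). Next I'll zoom in on both.

```bash
python3 - <<'E'
import cv2,numpy as np
a=cv2.imread("pics/scene0.png")[110:270,245:445]; b=cv2.imread("pics/top0.png")[145:285,280:480]
cv2.imwrite("pics/sc.png",cv2.resize(a,None,fx=3.7,fy=3.7,interpolation=cv2.INTER_CUBIC))
cv2.imwrite("pics/tc.png",cv2.resize(b,None,fx=4,fy=4,interpolation=cv2.INTER_CUBIC))
E
```

```text
(no output)
```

View pics/sc.png

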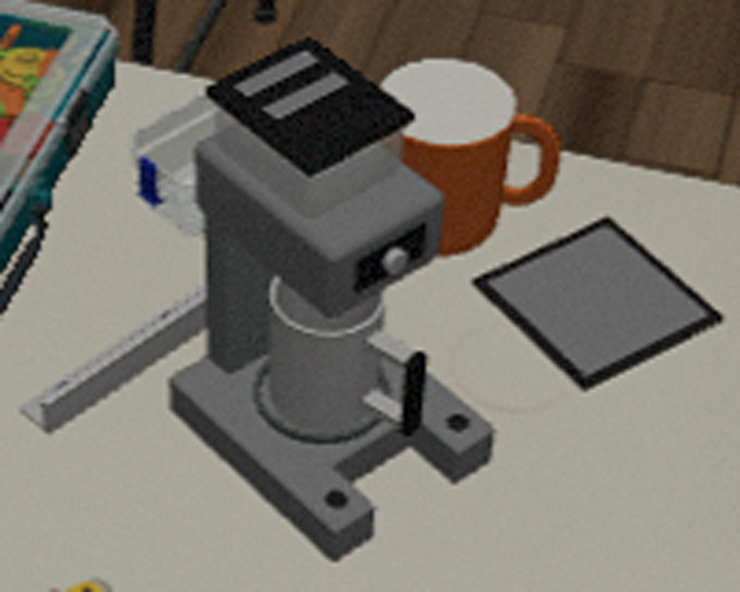

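View pics/tc.png

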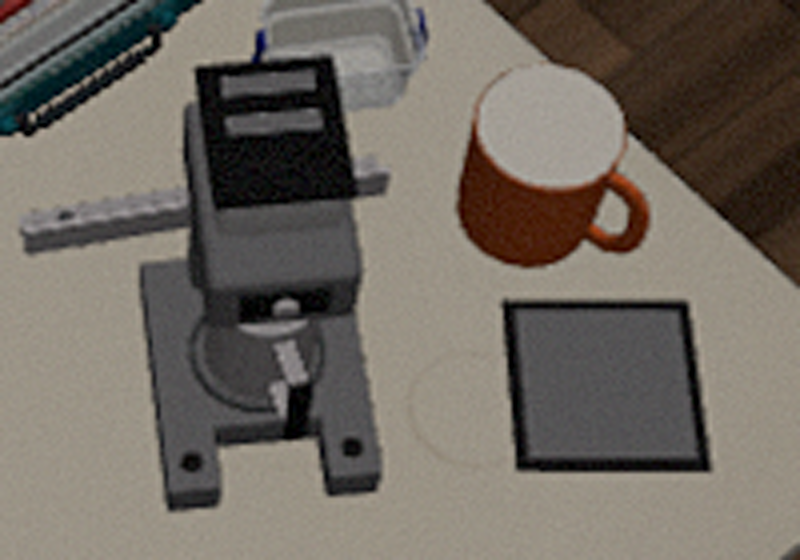

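The crops show the toe front faces, the mat outline, the handle bar and the rail's front edge clearly. I read the corner pixels from them and triangulate or cast rays.

```bash
cat > h.py <<'E'
from station import arm, snapshot, camera_info, ticket
import numpy as np, cv2
from scipy.spatial.transform import Rotation as Ro
def ray(n,p):
    c=camera_info(n); R=np.array(c["R"]); t=np.array(c["t"])
    d=R.T@[(p[0]-c["cx"])/c["fx"],(p[1]-c["cy"])/c["fy"],1]
    return -R.T@t, d/np.linalg.norm(d)
def onz(n,p,z):
    o,d=ray(n,p); return o+d*(z-o[2])/d[2]
def tri(a,b):
    (o1,d1),(o2,d2)=ray("scene",a),ray("top",b)
    s=np.linalg.lstsq(np.c_[d1,-d2],o2-o1,rcond=None)[0]
    p,q=o1+s[0]*d1,o2+s[1]*d2; return (p+q)/2,np.linalg.norm(p-q)
S=lambda x,y:(x/3.7+245-.4,y/3.7+110-.4)
T=lambda x,y:(x/4+280-.4,y/4+145-.4)
E
python3 - <<'E'
from h import *
np.set_printoptions(precision=4,suppress=True)
def show(l,s,t,z):
    for i in range(len(s)):
        a=onz("scene",S(*s[i]),z) if s[i] else None; b=onz("top",T(*t[i]),z) if t[i] else None
        print(l,i,a,b)
show("mat",[(475,282),(607,219),(720,317),(586,388)],[(503,301),(688,301),(711,470),(517,471)],.004)
a=np.mean([onz("scene",S(*p),.004) for p in [(475,282),(607,219),(720,317),(586,388)]],0);b=np.mean([onz("top",T(*p),.004) for p in [(503,301),(688,301),(711,470),(517,471)]],0);print(a,b)
show("toe",[(336,560),(372,540),(455,482),(492,458)],[(170,510),(218,504),(330,495),(378,489)],0)
show("rail",[(47,432),None],[(28,253),(388,192)],0)
show("railtop",[(45,405),None],[(24,233),(388,174)],.028)
show("back L top",[(170,380)],[(140,265)],.032)
for n,a,b in [("htop",(415,355),(298,375)),("hbot",(411,432),(292,437)),("knob",(397,261),(286,307))]: print(n,*tri(S(*a),T(*b)))
# can rim: top-view seat ring centre at z~.035
print("ring", onz("top",T(257,352),.037))
E
```

```text
mat 0 [ 0.6424 -0.2704  0.004 ] [ 0.6424 -0.2714  0.004 ]
mat 1 [ 0.6245 -0.3842  0.004 ] [ 0.624  -0.3881  0.004 ]
mat 2 [ 0.5109 -0.3659  0.004 ] [ 0.5069 -0.369   0.004 ]
mat 3 [ 0.5276 -0.2516  0.004 ] [ 0.5249 -0.2515  0.004 ]
[ 0.5763 -0.318   0.004 ] [ 0.5745 -0.32    0.004 ]
toe 0 [ 0.5363 -0.0392  0.    ] [ 0.5343 -0.0382  0.    ]
toe 1 [ 0.5328 -0.0657  0.    ] [ 0.5336 -0.0677  0.    ]
toe 2 [ 0.5311 -0.1354  0.    ] [ 0.5288 -0.1361  0.    ]
toe 3 [ 0.5293 -0.1665  0.    ] [ 0.5282 -0.1658  0.    ]
rail 0 [0.7311 0.0238 0.    ] [0.727  0.0221 0.    ]
rail 1 None [ 0.7363 -0.2175  0.    ]
railtop 0 [0.7281 0.025  0.028 ] [0.7252 0.0238 0.028 ]
railtop 1 None [ 0.7327 -0.2135  0.028 ]
back L top 0 [ 0.6897 -0.0432  0.032 ] [ 0.6883 -0.0446  0.032 ]
htop [ 0.5567 -0.1143  0.1078] 0.004144731984787085
hbot [ 0.5505 -0.1132  0.0456] 0.0011781973180812753
knob [ 0.5637 -0.1028  0.1813] 0.0002941102545754736
ring [ 0.6137 -0.1047  0.037 ]
```

Everything agrees with the given sizes:

| Item | Position (m) | Yaw (rad) | Check |
|---|---|---|---|
| Dispenser | centre (0.612, -0.106) | about -0.043 | |
| Handle | (0.553, -0.113), z 0.046–0.108 | | 67 mm from the can axis, as expected |
| Can | | about 0.12 | |
| Mat | (0.575, -0.319) | | |
| Rail | face (0.731, -0.097) | about +0.027 | |

I'll check the IK for the grasp sequence, then move to the pre-grasp pose.

```bash
cat >> h.py <<'E'
def tool(psi,tilt,sgn=1):
    s,c=np.sin(tilt),np.cos(tilt)
    z=np.array([s*np.cos(psi),s*np.sin(psi),-c]); y=sgn*np.array([-np.sin(psi),np.cos(psi),0])
    return Ro.from_matrix(np.c_[np.cross(y,z),y,z]).as_quat(), z
H=np.array([.5525,-.1135,.074]); PSI=.12; TILT=np.radians(40)
E
python3 - <<'E'
from h import *
print(arm.read_eef_rot(), arm.read_ft_force())
best=None
for sg in (1,-1):
    q,z=tool(PSI,TILT,sg); g=H-.054*z
    q2,z2=tool(-.4,TILT,sg)
    pts=[(g-.08*z,q),(g,q),(g+[0,0,.014],q),(g+[-.105,.005,.014],q),(g+[-.105,.005,.08],q),(np.r_[np.array([.575,-.319])-.0655*np.array([np.cos(-.4),np.sin(-.4)]),.049]-.054*z2,q2)]
    for p,qq in pts:
        j=arm.ik(p,qq); print(sg,p.round(3),None if j is None else np.round(j,2))
E
```

```text
[ 9.76777424e-01  2.14253290e-01 -2.76546031e-04 -1.14654011e-03] [ 0.01117228 -0.04873255  0.36344574]
1 [ 0.467 -0.124  0.177] None
1 [ 0.518 -0.118  0.115] [ 0.98  1.07 -1.15  2.32  2.35  0.79 -0.11]
1 [ 0.518 -0.118  0.129] [ 0.99  1.02 -1.15  2.32  2.33  0.75 -0.12]
1 [ 0.413 -0.113  0.129] None
1 [ 0.413 -0.113  0.195] None
1 [ 0.483 -0.28   0.09 ] [ 1.2   1.15 -1.15  2.28  2.33  1.01 -0.27]
-1 [ 0.467 -0.124  0.177] None
-1 [ 0.518 -0.118  0.115] [ 0.8   0.86 -0.77  2.33  2.74  0.59  2.53]
-1 [ 0.518 -0.118  0.129] [ 0.8   0.83 -0.77  2.32  2.73  0.55  2.52]
-1 [ 0.413 -0.113  0.129] None
-1 [ 0.413 -0.113  0.195] None
-1 [ 0.483 -0.28   0.09 ] [ 1.02  0.94 -0.77  2.29  2.57  0.77  2.48]
```

The arm's near reach is limited by joint 4. The can can come out sideways instead, because the head is only overhead. I'll scan for reachable approach poses.

```bash
python3 - <<'E'
from h import *
for sg in (1,-1):
  for tl in (32,40,46):
    q,z=tool(PSI,np.radians(tl),sg); g=H-.054*z
    print(sg,tl,"rows dz 0..160, cols dx 0..-80")
    for dz in (0,.03,.06,.09,.12,.16):
        print(dz,["%.2f"%j[3] if (j:=arm.ik(g+[dx,0,dz],q)) is not None else "-" for dx in (0,-.015,-.03,-.045,-.06,-.08)])
E
```

```text
1 32 rows dz 0..160, cols dx 0..-80
0 ['2.24', '2.27', '2.31', '2.35', '2.39', '-']
0.03 ['2.22', '2.26', '2.30', '2.33', '2.37', '-']
0.06 ['2.20', '2.24', '2.28', '2.31', '2.35', '2.40']
0.09 ['2.18', '2.21', '2.25', '2.28', '2.32', '2.37']
0.12 ['2.16', '2.19', '2.23', '2.26', '2.29', '2.33']
0.16 ['2.11', '2.14', '2.17', '2.21', '2.24', '2.28']
1 40 rows dz 0..160, cols dx 0..-80
0 ['2.32', '2.36', '2.40', '-', '-', '-']
0.03 ['2.31', '2.35', '2.39', '-', '-', '-']
0.06 ['2.29', '2.33', '2.37', '-', '-', '-']
0.09 ['2.27', '2.31', '2.34', '2.38', '-', '-']
0.12 ['2.24', '2.28', '2.31', '2.35', '2.38', '-']
0.16 ['2.20', '2.23', '2.27', '2.30', '2.33', '2.37']
1 46 rows dz 0..160, cols dx 0..-80
0 ['2.38', '-', '-', '-', '-', '-']
0.03 ['2.37', '-', '-', '-', '-', '-']
0.06 ['2.36', '2.39', '-', '-', '-', '-']
0.09 ['2.34', '2.37', '-', '-', '-', '-']
0.12 ['2.31', '2.35', '2.38', '-', '-', '-']
0.16 ['2.27', '2.31', '2.34', '2.37', '-', '-']
-1 32 rows dz 0..160, cols dx 0..-80
0 ['2.24', '2.28', '2.32', '2.35', '2.39', '-']
0.03 ['2.23', '2.27', '2.30', '2.34', '2.38', '-']
0.06 ['2.21', '2.25', '2.28', '2.32', '2.35', '2.40']
0.09 ['2.18', '2.22', '2.26', '2.29', '2.33', '2.37']
0.12 ['2.16', '2.19', '2.22', '2.25', '2.29', '2.34']
0.16 ['2.11', '2.15', '2.18', '2.21', '2.24', '2.29']
-1 40 rows dz 0..160, cols dx 0..-80
0 ['2.33', '2.36', '2.40', '-', '-', '-']
0.03 ['2.32', '2.35', '2.39', '-', '-', '-']
0.06 ['2.30', '2.34', '2.37', '-', '-', '-']
0.09 ['2.28', '2.31', '2.35', '2.38', '-', '-']
0.12 ['2.25', '2.28', '2.32', '2.35', '2.38', '-']
0.16 ['2.21', '2.24', '2.27', '2.30', '2.33', '2.38']
-1 46 rows dz 0..160, cols dx 0..-80
0 ['2.38', '-', '-', '-', '-', '-']
0.03 ['2.37', '-', '-', '-', '-', '-']
0.06 ['2.36', '2.40', '-', '-', '-', '-']
0.09 ['2.34', '2.38', '-', '-', '-', '-']
0.12 ['2.32', '2.35', '2.38', '-', '-', '-']
0.16 ['2.27', '2.31', '2.34', '2.37', '-', '-']
```

```bash
python3 - <<'E'
from h import *
q,z=tool(PSI,TILT); g=H-.054*z
a=np.array([.45,-.25,.34])
print(arm.read_joint_positions(), arm.ik(a,q))
arm.movep(a,q); print(arm.read_time(),np.round(arm.read_joint_positions(),2),np.abs(arm.read_ft_force()).max())
arm.movep(g+[-.06,0,.125],q); arm.move_gripper(.6,80)
print(arm.read_time(),np.round(arm.read_joint_positions(),2),arm.read_tool_pos())
im=snapshot("scene"); im2=snapshot("top")
cv2.imwrite("pics/pre.png",np.hstack([cv2.resize(im[60:300,230:430],(400,480)),cv2.resize(im2[110:350,250:450],(400,480))]))
E
```

```text
[ 1.11251743  0.61587119 -0.01260304  1.42473594  0.00811278  1.10339481
 -0.04038421] [ 1.53289487  0.51269558 -1.24000391  2.08801704  0.39360908  0.2742826
  1.83551005]
1.7417 [ 1.53  0.51 -1.24  2.09  0.39  0.27  1.84] 0.6195399985324361
3.95 [ 1.12  0.61 -1.14  2.38  2.23  0.39 -0.2 ] [ 0.45802332 -0.11773677  0.24038559]
```

View pics/pre.png

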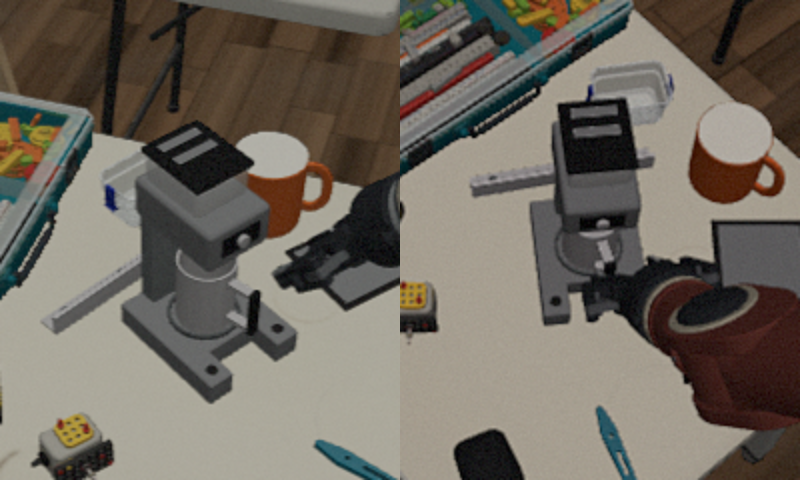

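The arm is in front of the dispenser with the gripper above the handle, as planned, and nothing has moved. Now I descend and grip, then check the opening.

```bash
python3 - <<'E'
from h import *
q,z=tool(PSI,TILT); g=H-.054*z
arm.line_to(g,.08,q); print(arm.read_time(),arm.read_tool_pos()-g,arm.read_ft_force())
arm.move_gripper(.3); print(arm.read_opening(),arm.read_finger_force(),arm.read_ft_force())
im=snapshot("scene"); im2=snapshot("top")
arm.move_gripper(0,60); print(arm.read_time(),arm.read_opening(),arm.read_finger_force(),arm.read_ft_force())
im3=snapshot("scene")
cv2.imwrite("pics/grip.png",np.hstack([cv2.resize(i[130:290,270:400],(260,320),interpolation=cv2.INTER_CUBIC) for i in (im,im2,im3)]))
E
```

```text
5.9333 [-3.54826024e-05 -5.20587007e-05  4.03331135e-04] [ 0.2425686   0.52009886 -1.43672465]
0.3050954117041893 0.0 [-0.54130635  0.78676348  0.1893638 ]
6.65 0.15461726213454807 58.44418466091156 [-0.26575165  0.13298283  0.73421521]
```

View pics/grip.png

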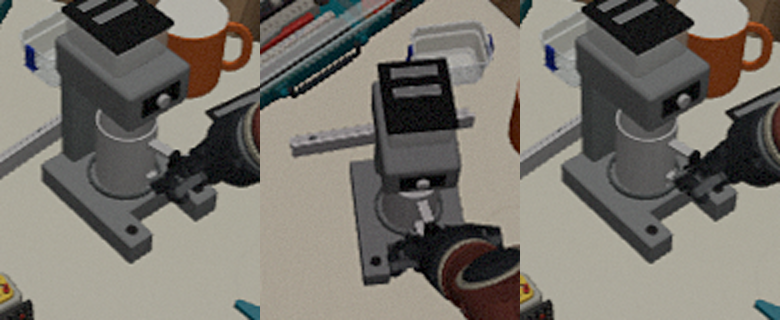

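The bar is gripped: opening is about 13 mm and force 58 N. Next I lift 14 mm, carry the can out to the front and right, and stop above the mat.

```bash
python3 - <<'E'
from h import *
q,z=tool(PSI,TILT); g=H-.054*z
arm.line_to(g+[0,0,.015],.04,q); arm.pause(.2)
print(arm.read_time(),arm.read_opening(),arm.read_ft_force())
arm.line_to(g+[-.022,-.02,.015],.06,q); print(arm.read_ft_force())
psi=-.3; q2,z2=tool(psi,TILT); G=np.r_[np.array([.575,-.319])-.0655*np.array([np.cos(psi),np.sin(psi)]),.0]
p=G-.054*z2; p[2]=(g+[0,0,.015])[2]
print(p)
arm.line_to(p,.08,q2); print(arm.read_time(),arm.read_opening(),arm.read_ft_force(),arm.read_tool_pos())
im=snapshot("scene"); im2=snapshot("top")
cv2.imwrite("pics/over.png",np.hstack([cv2.resize(i,(400,480),interpolation=cv2.INTER_CUBIC) for i in (im[90:290,290:457],im2[130:330,310:477])]))
E
```

```text
7.425 0.15360529814375667 [-1.04358342 -0.33922975 -2.83327413]
[-0.15435538 -0.05672168 -2.45298517]
[ 0.47926522 -0.28938576  0.1303664 ]
10.125 0.1454175268266106 [ 0.17673162  0.42152233 -2.58423471] [ 0.47931582 -0.28898068  0.13038197]
```

View pics/over.png

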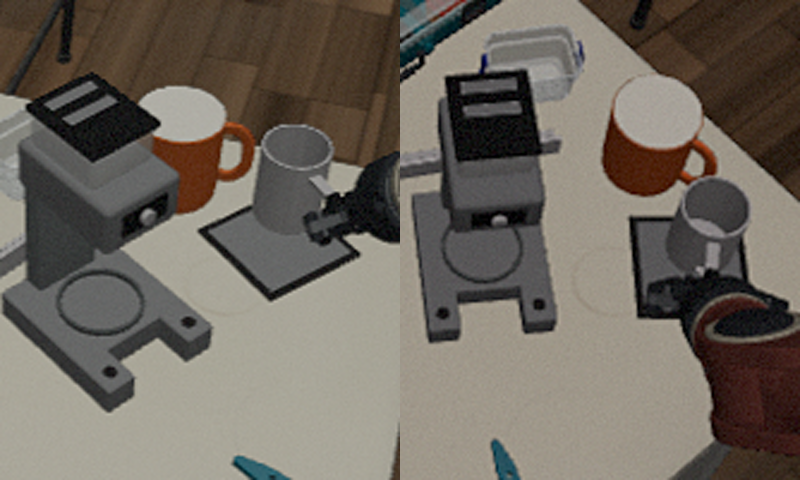

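The can is held upright over the mat, with its rim centre at about (441,217) in the top view and (414,152) in the scene view. I triangulate that, lower until contact and release.

```bash
python3 - <<'E'
from h import *
c,e=tri((414,151.7),(441.1,216.7)); print(c,e)
if e<.01 and abs(c[2]-.13)<.015:
    d=np.array([.575,-.319])-c[:2]; print("corr",d)
    p=np.array(arm.read_tool_pos()); p[:2]+=d*(np.linalg.norm(d)<.04)
    q=arm.read_eef_rot()
    arm.line_to(p,.05)
    p[2]-=.030; arm.line_to(p,.06); f0=arm.read_ft_force()[2]
    for i in range(14):
        p[2]-=.002; arm.line_to(p,.015); f=arm.read_ft_force()[2]-f0
        if f>1.2: break
    print(i,p,f,arm.read_time())
E
```

```text
[ 0.57289472 -0.31727862  0.12875163] 0.0013871754499483802
corr [ 0.00210528 -0.00172138]
6 [ 0.48142976 -0.29080042  0.08636883] 7.3811035954318776 13.1083
```

```bash
python3 - <<'E'
from h import *
arm.move_gripper(.5); print(arm.read_time(),arm.read_finger_force(),arm.read_ft_force())
p=np.array(arm.read_tool_pos()); q,z=tool(-.3,TILT)
for d in ([-.055*z[0]*1.2,-.055*z[1]*1.2,.10],[-.02,0,.12],[0,0,.12]):
    try: arm.line_to(p+d,.1); break
    except arm.MotionError as e: print(e)
print(arm.read_time(),arm.read_tool_pos(),np.round(arm.read_joint_positions(),2))
# pushing poses: tool options at both toes
yaw=-.043; R=np.array([[np.cos(yaw),-np.sin(yaw)],[np.sin(yaw),np.cos(yaw)]]); C=np.array([.612,-.1055])
for s in (1,-1):
  for tl in (0,20,35):
    for ph in (1,-1):
      for pre in (-.12,-.10,-.08):
        q,z=tool(-.1,np.radians(tl),ph); tip=np.r_[C+R@[pre,s*.0485],.018]; j=arm.ik(tip-.073*z,q)
        print(s,tl,ph,pre,None if j is None else np.round(j,2))
im=snapshot("scene"); im2=snapshot("top")
cv2.imwrite("pics/rel.png",np.hstack([cv2.resize(i,(400,480),interpolation=cv2.INTER_CUBIC) for i in (im[90:290,290:457],im2[130:330,310:477])]))
E
```

```text
13.5 0.0 [ 0.78003409  0.21794071 -0.40780609]
14.7333 [ 0.44110351 -0.27836712  0.18592617] [ 1.28  0.78 -1.05  2.33  2.29  0.6  -0.3 ]
1 0 1 -0.12 [ 0.42  0.78 -0.56  2.04  0.8   0.55  0.75]
1 0 1 -0.1 [ 0.43  0.8  -0.58  1.99  0.79  0.59  0.78]
1 0 1 -0.08 [ 0.43  0.82 -0.59  1.93  0.77  0.63  0.81]
1 0 -1 -0.12 [ 0.75  1.11 -1.24  2.03  1.26  1.1  -2.8 ]
1 0 -1 -0.1 [ 0.74  1.13 -1.25  1.98  1.25  1.13 -2.76]
1 0 -1 -0.08 [ 0.73  1.14 -1.25  1.92  1.24  1.15 -2.72]
1 20 1 -0.12 [ 0.64  0.9  -0.92  2.32  1.9   0.72 -0.3 ]
1 20 1 -0.1 [ 0.62  0.89 -0.89  2.27  1.86  0.69 -0.24]
1 20 1 -0.08 [ 0.6   0.89 -0.86  2.22  1.82  0.65 -0.18]
1 20 -1 -0.12 [-0.07  0.71  0.18  2.35  3.51  0.27  1.14]
1 20 -1 -0.1 [-0.07  0.72  0.18  2.29  3.59  0.23  1.06]
1 20 -1 -0.08 [-0.07  0.72  0.18  2.24  3.7   0.19  0.95]
1 35 1 -0.12 None
1 35 1 -0.1 None
1 35 1 -0.08 [ 0.7   1.1  -1.08  2.41  2.27  1.11 -0.51]
1 35 -1 -0.12 None
1 35 -1 -0.1 None
1 35 -1 -0.08 None
-1 0 1 -0.12 [ 0.61  0.8  -0.56  2.    0.78  0.57  0.98]
-1 0 1 -0.1 [ 0.61  0.82 -0.58  1.95  0.77  0.61  0.99]
-1 0 1 -0.08 [ 0.61  0.84 -0.6   1.89  0.76  0.66  1.  ]
-1 0 -1 -0.12 [ 0.95  1.14 -1.28  1.99  1.27  1.15 -2.58]
-1 0 -1 -0.1 [ 0.93  1.15 -1.27  1.94  1.26  1.16 -2.55]
-1 0 -1 -0.08 [ 0.9   1.16 -1.27  1.88  1.24  1.18 -2.52]
-1 20 1 -0.12 [ 0.81  0.85 -0.79  2.28  1.94  0.52 -0.1 ]
-1 20 1 -0.1 [ 0.77  0.84 -0.75  2.23  1.88  0.49 -0.05]
-1 20 1 -0.08 [ 0.74  0.84 -0.72  2.18  1.82  0.46  0.01]
-1 20 -1 -0.12 [0.17 0.72 0.18 2.3  3.86 0.28 1.02]
-1 20 -1 -0.1 [0.16 0.72 0.18 2.25 3.97 0.24 0.9 ]
-1 20 -1 -0.08 [ 0.28  0.72 -0.01  2.19  3.55  0.13  1.33]
-1 35 1 -0.12 None
-1 35 1 -0.1 [ 0.95  1.07 -1.03  2.42  2.38  0.93 -0.38]
-1 35 1 -0.08 [ 0.93  1.06 -1.02  2.37  2.36  0.89 -0.35]
-1 35 -1 -0.12 None
-1 35 -1 -0.1 None
-1 35 -1 -0.08 [0.06 0.84 0.37 2.39 3.65 0.76 1.2 ]
```

View pics/rel.png

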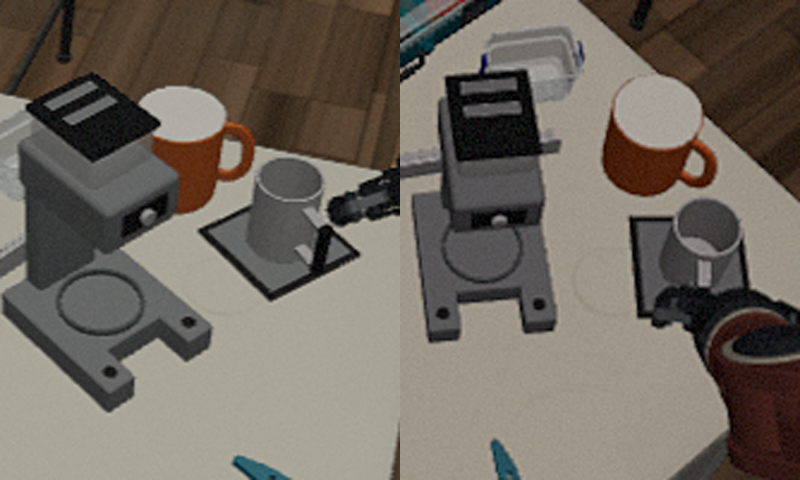

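The can stands released on the mat's middle. Now I write the toe-push helper: approach, detect contact by force, then follow the arc. The first push is on the right toe.

```bash
cat >> h.py <<'E'
QP,ZP=tool(0.,np.radians(20))
def tip(p,z=.014): return np.r_[p,z]-.073*ZP     # TCP for fingertip centre at p
def rot(a): return np.array([[np.cos(a),-np.sin(a)],[np.sin(a),np.cos(a)]])
OFF=.0105                                        # tip centre to finger front
def contact(C,yaw,s,back=.022):
    """come to toe s(+1 left,-1 right), creep on till touch; returns tip centre xy"""
    u=rot(yaw)@[1,0]; face=C+rot(yaw)@[-.08,s*.0485]-OFF*u
    arm.line_to(tip(face-back*u),.12,QP); f0=np.array(arm.read_ft_force())
    arm.line_to(tip(face-.006*u),.05)
    d=-.006
    while d<.016:
        d+=.002; arm.line_to(tip(face+d*u),.03)
        if (np.array(arm.read_ft_force())-f0)[:2]@u<-1.2: break
    print("touch s",s,"d",round(d,4),np.round(np.array(arm.read_ft_force())-f0,1))
    return face+d*u,f0,d
def push(C,yaw,s,p,f0,th,flim=18,n=.025):
    """turn base by s-signed th about point 70 mm on the other side, following the toe"""
    piv=C+rot(yaw)@[0,-s*.07]; k=max(1,int(np.ceil(th/n))); done=0;F=[]
    for i in range(1,k+1):
        a=-s*th*i/k; arm.line_to(tip(piv+rot(a)@(p-piv)),.03); done=a
        f=(np.array(arm.read_ft_force())-f0)[0]; F.append(round(f,1))
        if f<-flim: break
    pn=piv+rot(done)@(p-piv); C2=piv+rot(done)@(C-piv)
    arm.line_to(tip(pn-[.015,0]),.10)
    print("push",s,"th",done,"F",F,"C",C2,"yaw",yaw+done,"t",arm.read_time())
    return C2,yaw+done
E
python3 - <<'E'
from h import *
C=np.array([.612,-.1055]); yaw=-.043
arm.move_gripper(0,40)
arm.movep(tip(C+rot(yaw)@[-.12,-.0485],.11),QP)
print(arm.read_time(),np.round(arm.read_joint_positions(),2))
arm.line_to(tip(C+rot(yaw)@[-.12,-.0485]),.1,QP); print(arm.read_ft_force())
p,f0,d=contact(C,yaw,-1)
C=C+d*rot(yaw)@[1,0]
C,yaw=push(C,yaw,-1,p,f0,.10)
np.save("st.npy",[*C,yaw])
im=snapshot("scene"); im2=snapshot("top")
cv2.imwrite("pics/p1.png",np.hstack([cv2.resize(i,(400,480),interpolation=cv2.INTER_CUBIC) for i in (im[130:290,280:413],im2[150:310,280:413])]))
E
```

```text
16.2583 [ 0.86  0.62 -0.8   2.22  1.3   0.36  0.59]
[ 0.23929448  1.02555882 -0.07657124]
touch s -1 d 0.0 [-2.5  0.3  3. ]
push -1 th 0.1 F [np.float64(-3.8), np.float64(-4.9), np.float64(-2.1), np.float64(-1.4)] C [ 0.61899691 -0.10545102] yaw 0.05700000000000001 t 20.2333
```

View pics/p1.png

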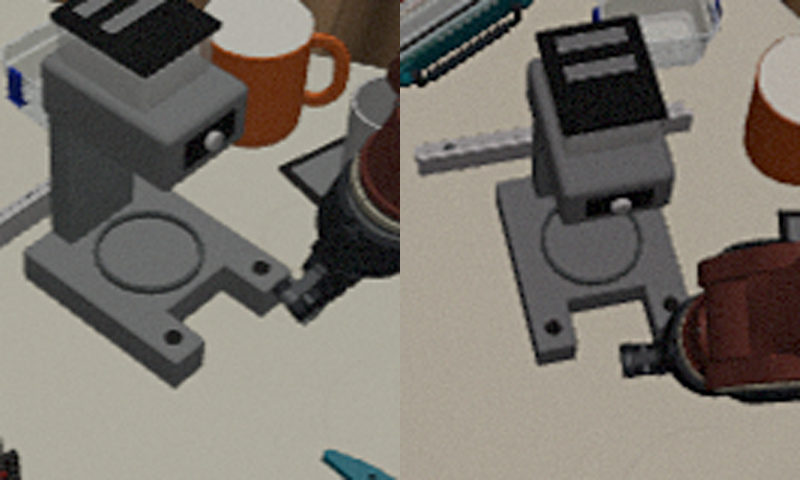

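The right toe push turned the base as intended. The left toe's bottom corner is now at about (541,364) in the top crop. I check yaw from the left side edge, then push the left toe.

```bash
python3 - <<'E'
from h import *
st=np.load("st.npy"); C,yaw=st[:2],st[2]
U=lambda x,y:((x-400)/3.008+280-.3,y/3+150-.3); V=lambda x,y:(x/3.008+280-.3,y/3+130-.3)
fr=(onz("top",U(541,364),0)+onz("scene",V(178,387),0))/2; bk=(onz("top",U(497,188),.032)+onz("scene",V(25,250),.032))/2
e=bk-fr; ym=np.arctan2(e[1],e[0]); Cm=fr[:2]+rot(ym)@[.08,-.065]
print("meas",ym,Cm,np.linalg.norm(e[:2]),"est",yaw,C)
if abs(ym-yaw)<.08: yaw=(ym+yaw)/2; C=(Cm+C)/2
p,f0,d=contact(C,yaw,1); C=C+d*rot(yaw)@[1,0]
C,yaw=push(C,yaw,1,p,f0,.17)
p,f0,d=contact(C,yaw,-1); C=C+d*rot(yaw)@[1,0]
C,yaw=push(C,yaw,-1,p,f0,.14)
np.save("st.npy",[*C,yaw])
im=snapshot("scene"); im2=snapshot("top")
cv2.imwrite("pics/p2.png",np.hstack([cv2.resize(i,(400,480),interpolation=cv2.INTER_CUBIC) for i in (im[130:290,270:403],im2[150:310,280:413])]))
E
```

```text
meas 0.07806560453889717 [ 0.62036862 -0.10788734] 0.15338579413562323 est 0.05700000000000001 [ 0.61899691 -0.10545102]
touch s 1 d 0.002 [-4.7  0.7  1.8]
push 1 th -0.17 F [np.float64(-3.0), np.float64(-2.5), np.float64(-2.3), np.float64(-2.5), np.float64(-2.6), np.float64(-1.2), np.float64(-1.8)] C [ 0.63356207 -0.10674182] yaw -0.10246719773055142 t 24.9
touch s -1 d 0.0 [-5.3  0.   2.2]
push -1 th 0.14 F [np.float64(-5.3), np.float64(-5.5), np.float64(-5.1), np.float64(-4.2), np.float64(-3.1), np.float64(-2.2)] C [ 0.64334891 -0.10705968] yaw 0.03753280226944859 t 28.9667
```

View pics/p2.png

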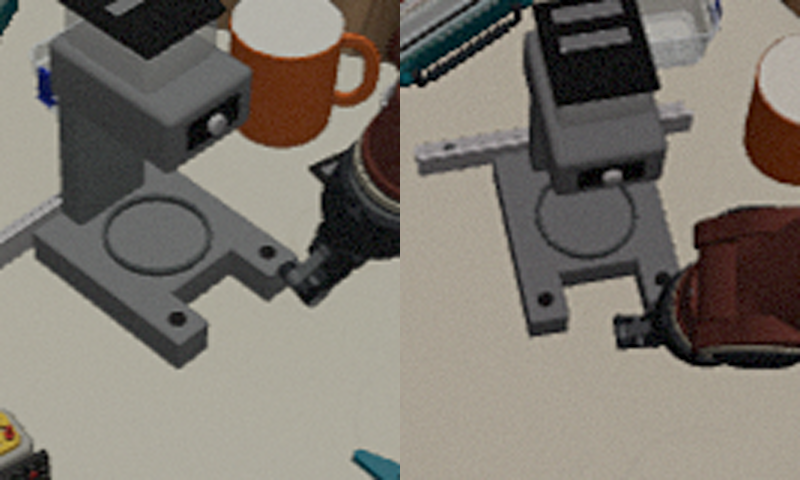

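The base is close to the rail: estimated rear gaps are about 10 mm left and 7 mm right. Now I push left, right and left again in small steps until the force shows rail contact.

```bash
python3 - <<'E'
from h import *
st=np.load("st.npy"); C,yaw=st[:2],st[2]
for s,th in ((1,.09),(-1,.14),(1,.08)):
    p,f0,d=contact(C,yaw,s); C=C+d*rot(yaw)@[1,0]
    C,yaw=push(C,yaw,s,p,f0,th,flim=13,n=.014)
np.save("st.npy",[*C,yaw])
im=snapshot("scene"); im2=snapshot("top")
cv2.imwrite("pics/p3.png",np.hstack([cv2.resize(i,(400,480),interpolation=cv2.INTER_CUBIC) for i in (im[130:290,250:383],im2[150:310,280:413])]))
E
```

```text
touch s 1 d 0.002 [-3.9  0.1  2.9]
push 1 th -0.09 F [np.float64(-5.5), np.float64(-5.0), np.float64(-5.4), np.float64(-3.9), np.float64(-4.9), np.float64(-9.2), np.float64(-12.8)] C [ 0.6516452  -0.10703166] yaw -0.052467197730551404 t 33.5417
touch s -1 d 0.0 [-5.2 -0.9  3.1]
push -1 th 0.11200000000000002 F [np.float64(-6.8), np.float64(-6.3), np.float64(-6.4), np.float64(-5.5), np.float64(-5.2), np.float64(-9.1), np.float64(-12.1), np.float64(-15.8)] C [ 0.65948105 -0.10700398] yaw 0.05953280226944861 t 38.0083
touch s 1 d -0.004 [-4.8 -1.5  2. ]
push 1 th -0.04 F [np.float64(-8.9), np.float64(-11.5), np.float64(-13.9)] C [ 0.65828577 -0.10713131] yaw 0.01953280226944861 t 40.725
```

View pics/p3.png

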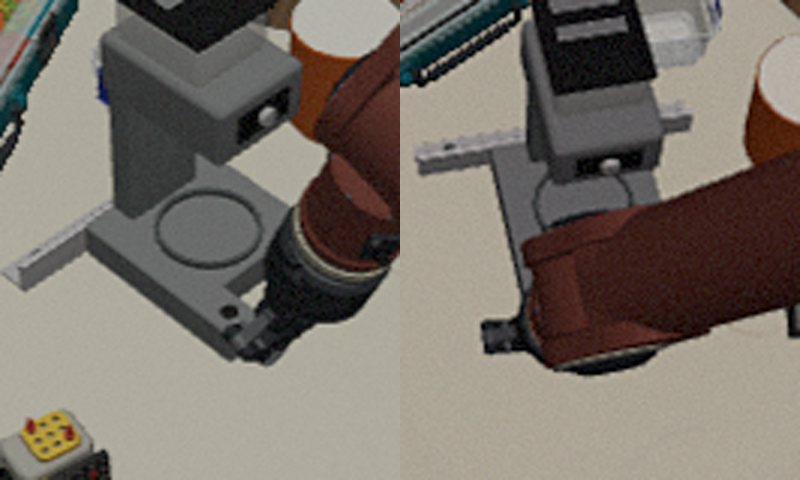

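The left corner is visually against the rail. I repeat the right and left presses gently and log where each toe sits, to verify squareness.

```bash
python3 - <<'E'
from h import *
st=np.load("st.npy"); C,yaw=st[:2],st[2]; P={}
for s in (-1,1):
    p,f0,d=contact(C,yaw,s); q=p.copy()
    for i in range(6):
        if (np.array(arm.read_ft_force())-f0)[0]<-13: break
        q=q+[.0015,0]; arm.line_to(tip(q),.02)
    print(s,"touch tip",p,"end",q,np.round(np.array(arm.read_ft_force())-f0,1)); P[s]=q
    arm.line_to(tip(p-[.015,0]),.1)
y=np.arctan2(-(P[1]-P[-1])[0],(P[1]-P[-1])[1]); print("yaw from toes",y,"rear mid x",(P[1]+P[-1])[0]/2+OFF+.16)
arm.line_to(tip(p-[.03,0],.014),.1); arm.line_to(tip(p-[.03,0],.10),.15)
arm.movep([.42,-.2,.35],tool(-.3,np.radians(20))[0]); arm.move_j([1.113,.615,-.013,1.423,.008,1.103,-.04])
print(arm.read_time())
im=snapshot("scene"); im2=snapshot("top")
cv2.imwrite("pics/p4.png",np.hstack([cv2.resize(i,(400,600),interpolation=cv2.INTER_CUBIC) for i in (im[100:280,270:390],im2[140:320,280:400])]))
cv2.imwrite("pics/f_s.png",im); cv2.imwrite("pics/f_t.png",im2)
E
```

```text
touch s -1 d -0.002 [-5.5 -0.3  4.2]
-1 touch tip [ 0.56675069 -0.15742873] end [ 0.57125069 -0.15742873] [-15.8  -0.7  12.1]
touch s 1 d -0.004 [-5.1 -1.7  3.3]
1 touch tip [ 0.56285651 -0.0604863 ] end [ 0.56735651 -0.0604863 ] [-14.   -3.2   9.3]
yaw from toes 0.040148437895052624 rear mid x 0.7398036016136579
50.175
```

View pics/p4.png

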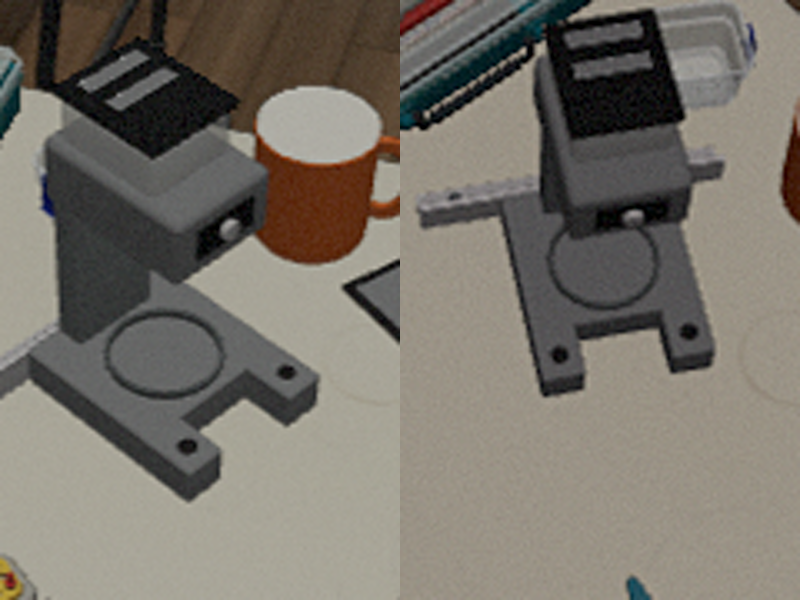

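The view is clear: the dispenser is upright with its rear against the rail on both sides. Toe bottom outer corners are at about (545,394) and (712,365) in the top crop. One last numeric check before I hand in.

```bash
python3 - <<'E'
from h import *
U=lambda x,y:((x-400)/3.333+280-.35,y/3.333+140-.35); V=lambda x,y:(x/3.333+270-.35,y/3.333+100-.35)
l=(onz("top",U(545,394),0)+onz("scene",V(190,500),0))/2; r=(onz("top",U(712,365),0)+onz("scene",V(288,424),0))/2
r2=(onz("top",U(712,365),0)+onz("scene",V(317,405),0))/2
l0,r0=np.array([.5353,-.0387]),np.array([.5287,-.1661])
print(l,r2, "yaw",np.arctan2(-(l-r2)[0],(l-r2)[1]))
yaw=np.arctan2(-(l-r2)[0],(l-r2)[1]); m=(l+r2)[:2]/2+rot(yaw)@[.16,0]
for s in (1,-1):
    c=m+rot(yaw)@[0,s*.065]; print(s,c,"x in rail",(rot(-.027)@(c-[.731,-.097])))
print("rail now", onz("top",U(419,226),0), onz("top",U(722,176),0))
E
```

```text
[ 0.5719951  -0.04707877  0.        ] [ 5.75543761e-01 -1.73084815e-01 -5.55111512e-17] yaw 0.028155219224925622
1 [ 0.73187617 -0.04060331] x in rail [0.00239837 0.05635248]
-1 [ 0.73553586 -0.17055179] x in rail [ 0.00254855 -0.07364744]
rail now [0.72863877 0.02510253 0.        ] [ 0.73685085 -0.216706    0.        ]
```

Both rear corners are at the rail within measurement error, and the yaw matches the rail's (0.028 against 0.027).

```bash
python3 -c "
from h import *
print(ticket.finish_job(), arm.read_time())"
```

```text
the job is handed in; nothing more can be done
the job is handed in; nothing more can be done
```

The job is handed in (verdict not shown): the can stands upright and released near the middle of the mat, and the dispenser stands square against the rail with both rear corners measured at its face, in about 50 s of robot time.

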